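# Load the centrifuge rotor in balanced pairs

## Robot

A 6-joint arm with a two-finger parallel gripper is mounted at the origin on the work surface; the furniture and walls round the work are solid. World frame = base frame: x ahead of the robot, y to its left, z up, the work surface at z = 0. Lengths are in m, angles in rad, forces in N, time in s.
With the tool pointing down it reaches from about 0.25 to 0.775 m from the base axis. Payload 4 kg.
Tool frame: the origin (TCP) lies between the finger pads; the fingertips stand 11 mm ahead of it and the grasp point (between the pads) lies 8 mm behind it; z points along the fingers, y is the direction in which the jaws open and shut (so a half turn about z gives the same grasp; the last joint's range is limited). The gripper opens to 85 mm and grips with 20 to 120 N. Pads are 22 mm wide; open, the fingers measure 114 mm over their backs; the gripper's body (76 mm by 85 mm) begins 54 mm behind the grasp point. The pads swing forward as they close: fully open they stand 13 mm farther back than shut.
Start: joints at [1.228, 0.087, 1.371, -0, 1.684, -0.103], TCP at [0.131, 0.534, 0.242] pointing down, gripper open.
Joint ranges: [-3.1, 3.1], [-0.76, 2.03], [0.27, 2.55], [-1.08, 4.22], [0.17, 2.65], [-2.57, 2.57]. Speed limits (rad/s): [2.79, 2.79, 3.14, 3.14, 3.14, 3.14].

## Interface

Orientations are given as a rotation vector (axis times angle).
In Python, from bench import get_obs, capture, hand_in gives the robot as it stands.
- The arm moves only by the tool send_rows, never from a script. Its argument "targets" is a list of rows, each a list of 5 numbers: the shift along the tool's x, y, z as a fraction of full scale, then the turn about the tool's z as a fraction of full scale, then the opening, from -1 (shut) to 1 (fully open), so that 0 is half open. A call has exactly 5 rows; each row shifts and turns the commanded pose from where the row before left it, along the tool's axes as they then stand; what a row does not reach is not made up. Full scale, the value 1, is 2.5 cm for a shift and 0.12 rad for a turn. A row lasts 1/12 s, in which the tool goes at most 41.7 mm and 7.16 degrees, less where a joint would pass 70% of its speed; a pose out of reach is approached as far as the arm can. A call with a number of a shift or a turn outside -1 to 1 is refused whole. A call with a gripper value outside its range is refused whole. The fingers move at their own pace and stop on an object; "newtons" is the grip in N (left out, the last holds). Time passes only in rows, so rows that do not move let the fingers close, or fill a call up. It gives the time, the measured TCP pose, the force and the opening at its end, in the units of the state.
- get_obs(): the state, without advancing time (a new reading comes with each control period).
- capture(name): name is "scene" or "top" or "wrist"; returns a dict with "img" (384x512x3 uint8, red, green, blue), "fx", "fy", "cx", "cy" (pixels), "k1" (the pictures are not rectified: a ray, as slopes to the right and down, at radius r is drawn at 1 + k1 r^2 times it, then the intrinsics apply), "world_from_camera" (4x4, takes a point from camera to world coordinates). Camera axes: x right, y up, looking along -z (the intrinsics and any distortion apply to the point x, -y, -z); pixel columns grow to the right and rows downward; lengths in m; the calibration is good to about 2 mm. A picture is of the moment at which its call begins. There is no depth.
- hand_in(): hands the job in, once; it reports no verdict.
The state is a dict: "time": time; "joints": joint angles; "qvel": joint speeds; "tau": joint torques, N m; "position": TCP position; "ee_rot": TCP orientation; "force": force on the tool from outside, world axes, zero at the start; "torque": the same for the moment, N m; "finger_gap": finger opening in m.
Only numpy, scipy, OpenCV 4.12 (cv2) and the standard library are available. Lean on these libraries where they do the work, as an engineer would, in place of code of your own. Each camera call takes 0.05 s, during which the arm holds its last target. There are 200 camera calls.

## Task

Load the bench centrifuge for a balanced run: put the two large and the two small blue-capped tubes upright into the four rotor buckets, one tube to a bucket and each standing right down on the bucket's floor, so that the two large tubes face each other across the spindle and the two small ones likewise. Leave the strip canister and the dropper bottle where they stand.

Things in the scene. Friction and masses are not known exactly. Their poses are not given: they have to be found in the camera images.
- large_tube_1: a large screw-cap centrifuge tube, 102 mm tall, flat foot, standing upright on the bench: frosted body 30 mm in diameter, ribbed blue cap 36 mm in diameter on its top 18 mm; 60 g or so. Origin at the centre of the foot, z up along the tube
- large_tube_2: the second large tube, the same as large_tube_1
- small_tube_1: a small screw-cap tube of the same make, 80 mm tall, flat foot, standing upright on the bench: frosted body 23 mm in diameter, ribbed blue cap 27 mm in diameter on its top 16 mm; 30 g or so. Origin at the centre of the foot, z up along the tube
- small_tube_2: the second small tube, the same as small_tube_1
- bucket_1: open steel bucket hanging in the swing-out rotor of the round centrifuge. Bore 36 mm wide, flared to 45 mm at the mouth, lip 51 mm outside; mouth 104 mm above the bench, flat bore floor 48 mm above it (56 mm deep). Origin on the bore axis, 4 mm below the mouth, 52 mm above the floor; z up, x away from the spindle. Its lower end can swing outwards and falls back by itself
- bucket_2: the next bucket, 90 degrees anticlockwise from bucket_1 seen from above; alike in all else. The four origins lie 68 mm from the spindle, so those across the spindle are 136 mm apart. The rotor stands at any angle; its brake holds it unless it is pushed hard
- bucket_3: the bucket across the spindle from bucket_1, alike in all else. The rotor cross and its nut between the buckets rise no higher than 110 mm above the bench
- bucket_4: the bucket across the spindle from bucket_2, alike in all else. The buckets hang in a round open housing, 284 mm across, its rim 104 mm above the bench; its lid, reaching about 0.4 m high, stands open on its far right side as the robot sees it
- strip_can: white test-strip canister with a broad coloured band and a snap cap, 45 mm in diameter, 105 mm tall, standing among the tubes; not to be moved. Origin at the centre of its underside, z up
- dropper: small amber dropper bottle with a black rubber bulb, 33 mm in diameter, 102 mm tall, standing near the tubes; not to be moved. Origin at the centre of its underside, z up
There are look-alikes about, which are no part of the job. Leave any green or turquoise look-alike of the large_tube_1 alone.

How it is judged:
By the outcome, as a careful person would: the job done as asked, in the order asked, and still so for the second after the job is handed in, with the robot touching nothing.
It also fails if it takes over 122 s, if anything falls off the work surface, if the arm or the gripper's body presses on something with over 40 N, if the wrist force passes 120 N, or if a joint passes its speed limit or range.

## Working session

There is one attempt and no reset: what is moved stays moved. The work goes in short steps, Python scripts to look and compute and a tool call to move; the robot and the scene stay as the last step left them, time stands still between calls to the robot, and variables do not carry over. Pictures are saved under pics/ and viewed, about 12 in all and at most 16, crops included, and the job is handed in when it is done.

Besides the shell and the picture viewer there is one more tool, called after "Request:" in YAML: its name, and indented under it one key for each argument. send_rows: Moves the arm, as the interface text tells. Shift numbers are shares of 2.5 cm and turn numbers shares of 0.12 rad, none past 1 either way. Its arguments: {"type":"object","properties":{"targets":{"type":"array","items":{"type":"array","items":{"type":"number","minimum":-1,"maximum":1}}},"newtons":{"type":"number"}},"required":["targets"]}

```bash
mkdir -p pics; ls; cat > h.py <<'E'
import numpy as np, cv2
from bench import get_obs, capture
def save(c,name): cv2.imwrite('pics/'+name+'.png', c['img'][:,:,::-1])
def ray(c,u,v):
    xd=np.array([(u-c['cx'])/c['fx'],(v-c['cy'])/c['fy']]); x=xd.copy()
    for _ in range(30): x=xd/(1+c['k1']*(x@x))
    T=np.array(c['world_from_camera']); return T[:3,3], T[:3,:3]@np.array([x[0],-x[1],-1.])
def onz(c,u,v,z):
    o,d=ray(c,u,v); return o+d*(z-o[2])/d[2]
def proj(c,p):
    T=np.array(c['world_from_camera']); q=T[:3,:3].T@(np.array(p)-T[:3,3]); x=np.array([q[0],-q[1]])/-q[2]
    x=x*(1+c['k1']*(x@x)); return x*[c['fx'],c['fy']]+[c['cx'],c['cy']]
E
python3 - <<'E'
from h import *
import pickle
D={}
for n in('scene','top','wrist'):
    D[n]=capture(n);save(D[n],n); print(n,D[n]['world_from_camera'],D[n]['fx'],D[n]['k1'])
pickle.dump(D,open('d0.pkl','wb'))
a=np.hstack([cv2.resize(D[n]['img'],None,fx=.78,fy=.78)for n in('scene','top')]);cv2.imwrite('pics/a.png',a[:,:,::-1])
print(get_obs())
E
```

```text
pics
scene [[ 0.65707744  0.32327456 -0.68098664 -0.49507743]
 [-0.7535219   0.25613881 -0.60547308 -0.80748846]
 [-0.02130694  0.91098105  0.41189749  0.63171616]
 [ 0.          0.          0.          1.        ]] 450.5164777953457 -0.008895250470991812
top [[ 2.91274210e-02  9.92075203e-01 -1.22222688e-01  2.55912496e-01]
 [-9.99569566e-01  2.93372797e-02 -8.26020281e-05 -8.81754434e-04]
 [ 3.50373376e-03  1.22172485e-01  9.92502699e-01  1.15291150e+00]
 [ 0.00000000e+00  0.00000000e+00  0.00000000e+00  1.00000000e+00]] 353.2176431691722 -0.010433484591808631
wrist [[ 0.2374926  -0.92118263 -0.30825286  0.05163897]
 [ 0.97138663  0.22446641  0.07760702  0.55377861]
 [-0.00229782 -0.3178638   0.9481336   0.37180723]
 [ 0.          0.          0.          1.        ]] 333.10058718347625 -0.09312283321749219
{'time': 0.15, 'joints': array([ 1.22790379e+00,  8.78112279e-02,  1.37190665e+00,  6.29634399e-06,
        1.68360521e+00, -1.03107180e-01]), 'qvel': array([ 4.07714795e-04, -4.31635833e-03, -4.37181620e-03,  1.19911294e-05,
        4.67908465e-05, -3.78095453e-04]), 'tau': array([ 1.49327872e-03, -3.52374780e+01, -3.13678837e+01, -6.10760185e-05,
        8.06740194e-03,  2.11889949e-05]), 'position': array([0.13050589, 0.53391982, 0.24139402]), 'ee_rot': array([-3.75704527e-01, -3.11865368e+00,  2.64834347e-03]), 'force': array([-0.37730388,  0.27075739,  0.52849534]), 'torque': array([-0.00672798, -0.00857729,  0.02451799]), 'finger_gap': 0.08574087584921954}
```

View pics/a.png

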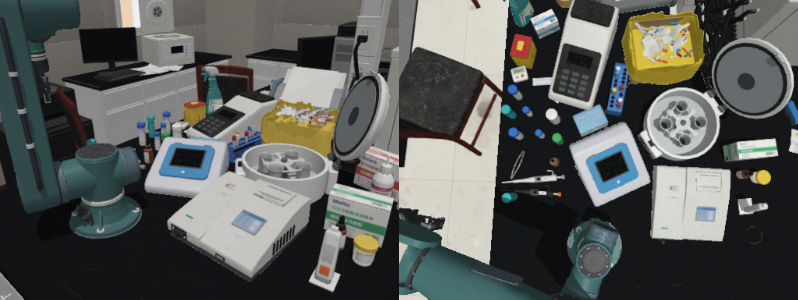

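```bash
python3 - <<'E'
from h import *
import pickle
D=pickle.load(open('d0.pkl','rb'))
t=D['top']['img']; a=t[60:260,110:270]; b=t[90:220,290:430]
A=cv2.resize(a,None,fx=3,fy=3,interpolation=cv2.INTER_CUBIC)
cv2.imwrite('pics/tubes.png',A[:,:,::-1])
s=D['scene']['img']
B=cv2.resize(b,(400,371),interpolation=cv2.INTER_CUBIC)
C=cv2.resize(s[120:240,165:295],(400,369),interpolation=cv2.INTER_CUBIC)
w=D['wrist']['img']
m=np.zeros((600,800,3),np.uint8);
m[:371,:400]=B; m[:369,400:800]=C
m[371:600,:305]=cv2.resize(w,(305,229))
cv2.imwrite('pics/b.png',m[:,:,::-1])
# blue caps in top
hsv=cv2.cvtColor(t,cv2.COLOR_RGB2HSV)
k=cv2.inRange(hsv,(80,90,50),(130,255,255)); k[:,:100]=0;k[:,280:]=0
n,l,st,ce=cv2.connectedComponentsWithStats(k)
for i in range(1,n):
    if st[i,4]>25: print(st[i],ce[i].round(1),cv2.mean(hsv,(l==i).astype(np.uint8))[:3],[onz(D['top'],*ce[i],z).round(3)[:2] for z in(.102,.08)])
E
```

```text
[141   0  32  34 532] [154.3  13.7] (89.44548872180451, 148.74436090225564, 95.69360902255639) [array([0.944, 0.335]), array([0.959, 0.342])]
[173  19  28  14  78] [187.8  24.7] (102.73076923076923, 130.03846153846155, 189.74358974358972) [array([0.91 , 0.225]), array([0.923, 0.23 ])]
[192  32  14   8  32] [198.9  35.5] (103.53125, 126.78125, 111.375) [array([0.874, 0.188]), array([0.887, 0.192])]
[266  80  14  69 511] [274.2 122.3] (106.89628180039138, 156.4207436399217, 143.27788649706457) [array([ 0.596, -0.057]), array([ 0.604, -0.058])]
[139 108  14  14 152] [145.2 114.3] (108.13815789473684, 181.65131578947367, 160.11184210526315) [array([0.61 , 0.341]), array([0.618, 0.348])]
[237 133  26  12  58] [251.8 138.5] (101.74137931034483, 94.10344827586206, 166.5344827586207) [array([0.543, 0.01 ]), array([0.549, 0.011])]
[131 134  20  19 238] [139.9 142.8] (89.36134453781513, 171.08403361344537, 127.12605042016806) [array([0.52 , 0.351]), array([0.525, 0.358])]
[157 136  11  10  87] [162.2 140.4] (108.14942528735632, 178.6551724137931, 157.49425287356323) [array([0.529, 0.284]), arr
[... 731 characters left out ...]
9])]
[218 299  21  73 403] [227.4 344.3] (90.42928039702234, 93.98511166253101, 77.14143920595534) [array([-0.06 ,  0.062]), array([-0.066,  0.063])]
[261 314  14  14  75] [269.6 319.1] (90.53333333333335, 93.81333333333333, 90.12) [array([ 0.013, -0.057]), array([ 0.008, -0.058])]
[ 100  352  100   32 1677] [135.2 372.3] (90.45855694692904, 94.10912343470483, 85.48121645796064) [array([-0.144,  0.32 ]), array([-0.152,  0.326])]
[243 355  20  21 211] [251.6 365.6] (90.64928909952607, 92.86255924170617, 105.44549763033176) [array([-0.116, -0.009]), array([-0.124, -0.009])]
[208 364  23  18 100] [216.1 373. ] (90.27, 95.48, 51.160000000000004) [array([-0.139,  0.091]), array([-0.147,  0.093])]
```

View pics/tubes.png

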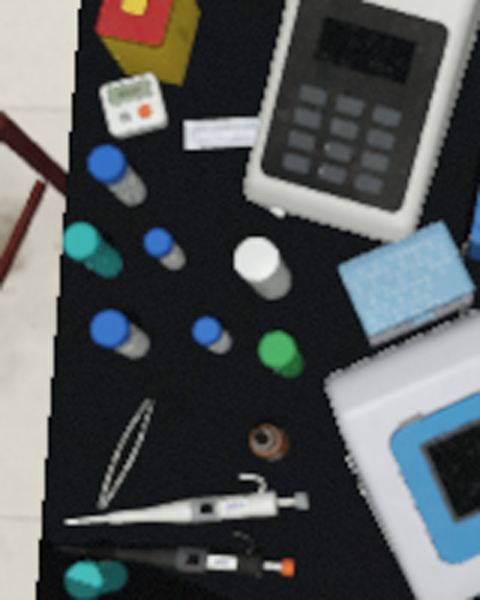

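View pics/b.png

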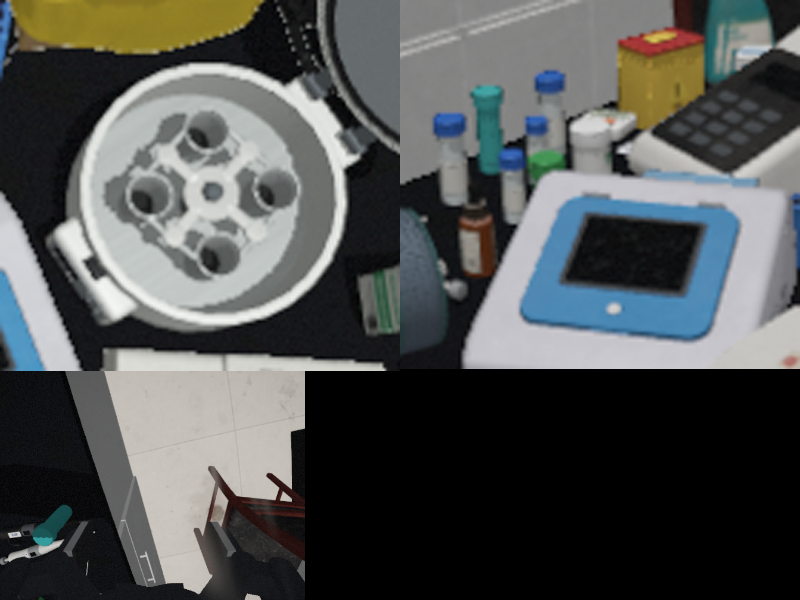

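The four wanted tubes in the full top image are large (145,114) and (146,169), small (162,140) and (178,170). All are blue with white-frosted bodies in the enlarged crop. The turquoise tubes (140,143) and (141,252) and the green-capped item (203,178) are look-alikes to leave. The rotor nut is at about (364,157). Next I measure the buckets and move over the tubes.

Request:
send_rows:
  targets:
    - [-0.9,-0.42,-0.24,0,1]
    - [-0.9,-0.42,-0.24,0,1]
    - [-0.9,-0.42,-0.24,0,1]
    - [-0.9,-0.42,-0.24,0,1]
    - [-0.9,-0.42,-0.24,0,1]

```text
time: 0.57
position: [0.228, 0.4556, 0.2721]
ee_rot: [-0.375, -3.119, 0.001]
force: [0.8, -0.3, 0.6]
finger_gap: 0.0857
```

Request:
send_rows:
  targets:
    - [-0.9,-0.42,-0.24,0,1]
    - [-0.9,-0.42,-0.24,0,1]
    - [-0.9,-0.42,-0.24,0,1]
    - [-0.9,-0.42,-0.24,0,1]
    - [-0.9,-0.42,-0.24,0,1]

```text
time: 0.98
position: [0.3249, 0.3778, 0.3022]
ee_rot: [-0.376, -3.119, 0.001]
force: [0.4, 1.1, -1.1]
finger_gap: 0.0852
```

Request:
send_rows:
  targets:
    - [-0.9,-0.42,-0.24,0,1]
    - [-0.9,-0.42,-0.24,-0.5,1]
    - [-0.9,-0.42,-0.24,-0.5,1]
    - [-0.5,-0.2,-0.24,-0.5,1]
    - [0,0,0,-0.5,1]

```text
time: 1.4
position: [0.3975, 0.3254, 0.3269]
ee_rot: [0.001, 3.14, -0.0]
force: [-0.4, -0.4, 0.9]
finger_gap: 0.0853
```

```bash
python3 - <<'E'
from h import *
import pickle
D=pickle.load(open('d0.pkl','rb'));c=D['top']
P=[onz(c,290+(u+.5)/2.857-.5,90+(v+.5)/2.857-.5,.104) for u,v in((207,132),(150,195),(218,255),(276,188),(212,192))]
P=np.array(P)[:,:2];print(P.round(4), np.linalg.norm(P[:4]-P[:4].mean(0),axis=1), P[:4].mean(0))
d=capture('wrist');pickle.dump(d,open('w1.pkl','wb'));save(d,'w1')
o=get_obs();print(o['position'],o['ee_rot'],o['time'],o['finger_gap'])
E
```

```text
[[ 0.5614 -0.3264]
 [ 0.4908 -0.2652]
 [ 0.4285 -0.3368]
 [ 0.5025 -0.3994]
 [ 0.4961 -0.3311]] [0.06582361 0.06697721 0.06744615 0.06778656] [ 0.49580758 -0.33195534]
[0.39638164 0.32601159 0.32641072] [-3.41323606e-03  3.14131671e+00  4.57561982e-05] 1.45 0.08555176603823
```

View pics/w1.png

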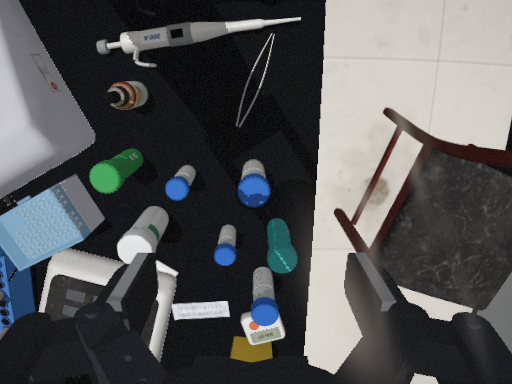

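The wrist view shows the large blue caps at (254,190) and (264,308) and the small ones at (180,187) and (225,254). The turquoise one is at (282,250), green (107,175), canister (145,235) and dropper (128,95).

```bash
cat >> h.py <<'E'
def blue(c,amin=60):
    hsv=cv2.cvtColor(c['img'],cv2.COLOR_RGB2HSV)
    k=cv2.inRange(hsv,(104,130,40),(114,255,255)); k=cv2.morphologyEx(k,cv2.MORPH_CLOSE,np.ones((5,5),np.uint8))
    n,l,st,ce=cv2.connectedComponentsWithStats(k)
    return [(ce[i],st[i]) for i in range(1,n) if st[i,4]>amin]
E
python3 - <<'E'
from h import *
import pickle
w=pickle.load(open('w1.pkl','rb'));t=pickle.load(open('d0.pkl','rb'))['top']
for n,c in(('w',w),('t',t)):
    for ce,st in blue(c):
        if n=='t' and not(100<ce[0]<200 and 100<ce[1]<180): continue
        print(n,ce.round(1),st[2:],'L',onz(c,*ce,.095)[:2].round(4),'S',onz(c,*ce,.074)[:2].round(4))
E
```

```text
w [253.5 190.3] [ 34  34 903] L [0.4399 0.3284] S [0.4471 0.3286]
w [176.7 188.3] [ 25  26 500] L [0.4374 0.2399] S [0.4444 0.235 ]
w [224.7 254.3] [ 24  23 436] L [0.5235 0.293 ] S [0.5355 0.2911]
w [ 14.4 291.7] [  36   85 1879] L [ 0.5877 -0.0011] S [ 0.6035 -0.02  ]
w [264.2 311. ] [ 29  29 656] L [0.6096 0.3431] S [0.6266 0.3441]
t [145.  114.1] [ 14  14 149] L [0.6132 0.3438] S [0.6203 0.3506]
t [162.2 140.3] [11 10 85] L [0.5316 0.2854] S [0.5371 0.2911]
t [145.9 169.1] [ 15  14 150] L [0.4403 0.3293] S [0.444  0.3358]
t [178.4 169.7] [11 11 86] L [0.4415 0.2306] S [0.4452 0.2352]
```

Request:
send_rows:
  targets:
    - [-0.35,0.02,1,0,0.4]
    - [-0.35,0.02,1,0,0.4]
    - [-0.35,0.02,1,0,0.4]
    - [-0.35,0.02,1,0,0.4]
    - [-0.35,0.02,1,0,0.4]

```text
time: 1.87
position: [0.4385, 0.3295, 0.1997]
ee_rot: [-0.001, -3.141, 0.0]
force: [-0.7, -0.5, -0.4]
finger_gap: 0.0596
```

Request:
send_rows:
  targets:
    - [0,0,1,0,0.4]
    - [0,0,0.8,0,0.4]
    - [0,0,0.6,0,0.4]
    - [0,0,0,0,0.4]
    - [0,0,0,0,0.4]

```text
time: 2.28
position: [0.4379, 0.3293, 0.1402]
ee_rot: [-0.0, -3.139, 0.002]
force: [1.3, 0.1, 0.3]
finger_gap: 0.0598
```

```bash
python3 - <<'E'
from h import *
d=capture('wrist');save(d,'w2')
o=get_obs();print(o['position'],o['ee_rot'],o['time'],o['finger_gap'])
for ce,st in blue(d): print(ce.round(1),st,onz(d,*ce,.095)[:2].round(4))
E
```

```text
[0.43871611 0.3297302  0.14175322] [-1.13240969e-04  3.14144685e+00  3.70995037e-04] 2.3333 0.05934169552586907
[249.3 228.1] [ 216  195   67   67 3492] [0.4394 0.3284]
[108.2 219.7] [  84  196   50   48 1723] [0.4345 0.2458]
[199.9 331.7] [ 180  311   40   42 1315] [0.5154 0.2955]
```

View pics/w2.png

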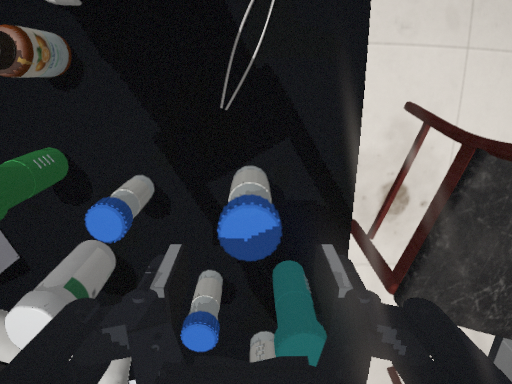

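The wrist view shows the large cap at (249,228), between the pads and 1 mm off. Descend and grip.

Request:
send_rows:
  targets:
    - [-0.02,-0.03,0.8,0,0.4]
    - [-0.02,-0.02,0.8,0,0.4]
    - [0,0,0.5,0,0.4]
    - [0,0,0.17,0,0.4]
    - [0,0,0,0,0.4]

```text
time: 2.75
position: [0.4394, 0.3281, 0.0841]
ee_rot: [0.0, -3.14, 0.001]
force: [0.2, -0.8, 0.1]
finger_gap: 0.0594
```

Request:
send_rows:
  targets:
    - [0,0,0,0,-1]
    - [0,0,0,0,-1]
    - [0,0,0,0,-1]
    - [0,0,0,0,-1]
    - [0,0,0,0,-1]
  newtons: 45

```text
time: 3.17
position: [0.4408, 0.3288, 0.0864]
ee_rot: [-0.0, 3.138, 0.003]
force: [0.7, -0.0, 4.9]
finger_gap: 0.0345
```

Request:
send_rows:
  targets:
    - [0,0,0,0,-1]
    - [0,0,0,0,-1]
    - [0,0,-0.3,0,-1]
    - [0,0,-0.6,0,-1]
    - [0,0,-0.8,0,-1]

```text
time: 3.58
position: [0.4382, 0.3273, 0.1253]
ee_rot: [0.0, -3.137, 0.005]
force: [-0.6, 0.1, -0.8]
finger_gap: 0.0345
```

Request:
send_rows:
  targets:
    - [0,0,-1,0,-1]
    - [0,0,-1,0,-1]
    - [0,0,-1,0,-1]
    - [0,0,-1,0,-1]
    - [0,0,-1,0,-1]

```text
time: 4.0
position: [0.4393, 0.3279, 0.2529]
ee_rot: [0.0, -3.14, 0.001]
force: [-0.2, -0.4, -0.7]
finger_gap: 0.0346
```

Request:
send_rows:
  targets:
    - [0,-1,-0.8,0,-1]
    - [0,-1,-0.8,0,-1]
    - [0,-1,-0.8,0,-1]
    - [0,-1,-0.6,0,-1]
    - [0,-1,0,0,-1]

```text
time: 4.42
position: [0.4403, 0.2024, 0.3312]
ee_rot: [-0.001, 3.136, 0.003]
force: [0.6, -0.3, 0.1]
finger_gap: 0.0343
```

Request:
send_rows:
  targets:
    - [0,-1,0,0,-1]
    - [0,-1,0,0,-1]
    - [0,-1,0,0,-1]
    - [0,-1,0,0,-1]
    - [0,-1,0,0,-1]

```text
time: 4.83
position: [0.4392, 0.077, 0.3268]
ee_rot: [0.001, -3.141, -0.0]
force: [0.5, -0.4, -1.6]
finger_gap: 0.0346
```

Request:
send_rows:
  targets:
    - [0,-1,0,0,-1]
    - [0,-1,0,0,-1]
    - [0,-1,0,0,-1]
    - [0,-1,0,0,-1]
    - [0,-1,0,0,-1]

```text
time: 5.25
position: [0.4392, -0.0479, 0.3268]
ee_rot: [0.0, -3.141, -0.001]
force: [0.8, -0.1, -1.1]
finger_gap: 0.0343
```

Request:
send_rows:
  targets:
    - [0,-1,0,0,-1]
    - [0,-1,0,0,-1]
    - [0,-1,0,-0.34,-1]
    - [0,-0.5,0,-0.34,-1]
    - [0,0,0,0,-1]

```text
time: 5.67
position: [0.4399, -0.1365, 0.3263]
ee_rot: [0.124, -3.137, -0.0]
force: [1.1, -0.1, -0.7]
finger_gap: 0.0345
```

```bash
python3 - <<'E'
from h import *
import pickle
d=capture('wrist');save(d,'w3');pickle.dump(d,open('w3.pkl','wb'))
o=get_obs();print(o['position'],o['ee_rot'],o['time'],o['finger_gap'])
for p in((.4902,-.2642),(.5014,-.3998),(.5636,-.3264),(.428,-.3376)): print(proj(d,(*p,.104)))
E
```

```text
[ 0.43998694 -0.13510055  0.32643628] [ 1.23750071e-01 -3.13755172e+00 -1.82914426e-03] 5.7167 0.03451566308688044
[134.9476873  191.87841476]
[ 23.63919631 192.17173018]
[ 87.25512572 244.89518106]
[ 67.98621456 133.08561945]
```

View pics/w3.png

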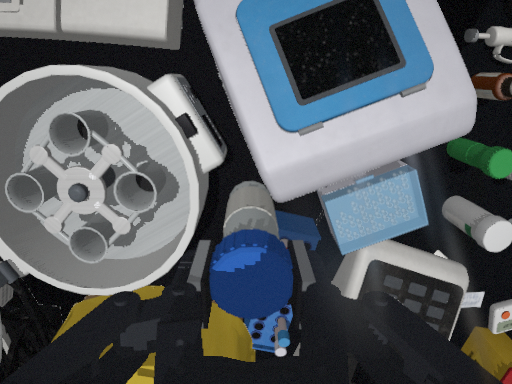

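The bucket mouths are seen at (136,190), (24,192), (88,243) and (70,133), within 2 px of the projected estimates, so those hold. Move the first large tube to the left bucket.

Request:
send_rows:
  targets:
    - [-0.31,-1,0,0,-1]
    - [-0.31,-1,0,0,-1]
    - [-0.31,-1,0,0,-1]
    - [-0.31,-1,0,0,-1]
    - [-0.31,-1,0,0,-1]

```text
time: 6.13
position: [0.4898, -0.2554, 0.3271]
ee_rot: [0.13, -3.139, -0.001]
force: [-0.4, -0.1, -0.4]
finger_gap: 0.0343
```

Request:
send_rows:
  targets:
    - [0,-0.29,1,0,-1]
    - [0,0,1,0,-1]
    - [0,0,1,0,-1]
    - [0,0,0.6,0,-1]
    - [0,0,0,0,-1]

```text
time: 6.55
position: [0.4883, -0.2605, 0.2319]
ee_rot: [0.129, -3.131, -0.01]
force: [-0.4, 0.3, -1.4]
finger_gap: 0.0342
```

```bash
python3 - <<'E'
from h import *
import pickle
d=capture('wrist');save(d,'w4')
o=get_obs();print(o['position'],o['ee_rot'],o['time'],o['finger_gap'])
for ce,st in blue(d): print(ce.round(1),st,onz(d,*ce,o['position'][2]+.01)[:2].round(4))
for p in((.489,-.264),(.501,-.3995),(.5625,-.326),(.428,-.337)): print(proj(d,(*p,.104)))
E
```

```text
[ 0.48908588 -0.26116394  0.23464963] [ 0.12936938 -3.13461891 -0.00599022] 6.6 0.034483267101777994
[436.3  56.1] [408   0  69 105 408] [ 0.3934 -0.2037]
[398.8 254.5] [ 351  211  108  106 4789] [ 0.4703 -0.2009]
[250.8 273.9] [ 209  229   84   90 6155] [ 0.4835 -0.2609]
[367.4 377.6] [362 368  15  16 110] [ 0.5389 -0.1993]
[245.35046665 184.22838167]
[ 82.3151945  185.60702925]
[169.19716781 257.90750763]
[156.07464841 100.77219994]
```

View pics/w4.png

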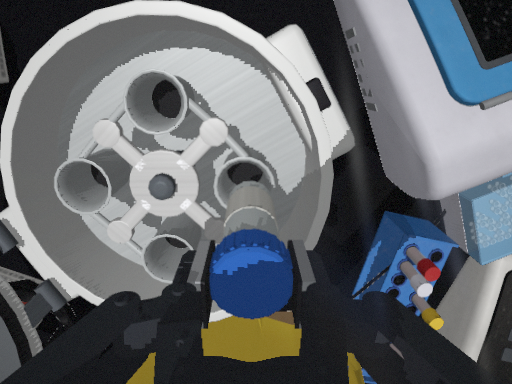

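Request:
send_rows:
  targets:
    - [0,-0.12,0.4,0,-1]
    - [0,0,0.6,0,-1]
    - [0,0,0.6,0,-1]
    - [0,0,0.5,0,-1]
    - [0,0,0.3,0,-1]

```text
time: 7.02
position: [0.4901, -0.2657, 0.1764]
ee_rot: [-0.129, 3.139, 0.0]
force: [-0.9, -0.6, -0.8]
finger_gap: 0.0346
```

Request:
send_rows:
  targets:
    - [0,0,0.4,0,-1]
    - [0,0,0.4,0,-1]
    - [0,0,0.4,0,-1]
    - [0,0,0.2,0,-1]
    - [0,0,0,0,-1]

```text
time: 7.43
position: [0.4893, -0.2654, 0.1402]
ee_rot: [0.128, -3.136, -0.003]
force: [0.2, -0.2, -0.6]
finger_gap: 0.0343
```

Request:
send_rows:
  targets:
    - [0,0,0.12,0,-1]
    - [0,0,0.1,0,-1]
    - [0,0,0.04,0,-1]
    - [0,0,0,0,-1]
    - [0,0,0,0,-1]

```text
time: 7.85
position: [0.4902, -0.266, 0.1358]
ee_rot: [-0.128, 3.138, -0.0]
force: [0.3, -0.2, -0.4]
finger_gap: 0.0342
```

```bash
python3 -c "
from h import *
o=get_obs();print(o['position'],o['force'])"
```

```text
[ 0.49022102 -0.26604397  0.13583916] [ 0.27606954 -0.20927814 -0.43005964]
```

Request:
send_rows:
  targets:
    - [0,0,0.06,0,-1]
    - [0,0,0.04,0,-1]
    - [0,0,0,0,-1]
    - [0,0,0,0,-1]
    - [0,0,0,0,-1]

```text
time: 8.27
position: [0.4906, -0.2662, 0.1344]
ee_rot: [-0.128, 3.137, -0.002]
force: [-1.0, 0.4, 5.5]
finger_gap: 0.0344
```

Request:
send_rows:
  targets:
    - [0,0,0,0,0.2]
    - [0,0,0,0,0.2]
    - [0,0,0,0,0.2]
    - [0,0,-0.3,0,0.2]
    - [0,0,-0.6,0,0.2]

```text
time: 8.68
position: [0.4887, -0.265, 0.1532]
ee_rot: [0.128, -3.134, -0.006]
force: [-0.7, 0.5, 0.2]
finger_gap: 0.0512
```

Request:
send_rows:
  targets:
    - [0,0,-1,0,0.2]
    - [0,0,-1,0,0.2]
    - [0,0,-1,0,0.2]
    - [0,0,-1,0,0.2]
    - [0,0,-1,0,0.2]

```text
time: 9.1
position: [0.4899, -0.2658, 0.2821]
ee_rot: [-0.128, 3.139, 0.0]
force: [0.5, 0.6, 0.2]
finger_gap: 0.0514
```

```bash
python3 - <<'E'
from h import *
d=capture('wrist');save(d,'w5')
o=get_obs();print(o['position'],o['ee_rot'],o['time'],o['finger_gap'])
for ce,st in blue(d): print(ce.round(1),st,onz(d,*ce,.142)[:2].round(4))
E
```

```text
[ 0.49150356 -0.26690533  0.28851523] [-0.1281245   3.13025787 -0.01005972] 9.15 0.051212967284968804
[415.1  56.9] [406  36  21  45 117] [ 0.38   -0.1455]
[249.1 178.3] [ 228  156   43   45 1530] [ 0.49   -0.2672]
[387. 243.] [ 347  194   94  110 4574] [ 0.5416 -0.1352]
```

View pics/w5.png

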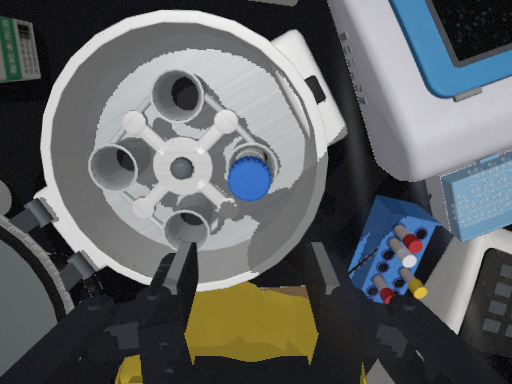

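The tube is seated in the left bucket (cap at (249,178)). Now the second large tube.

Request:
send_rows:
  targets:
    - [0,1,-0.3,0,0.4]
    - [0,1,-0.3,0,0.4]
    - [0,1,0,0,0.4]
    - [0,1,0,0,0.4]
    - [0,1,0,0,0.4]

```text
time: 9.57
position: [0.4796, -0.1403, 0.2957]
ee_rot: [-0.128, 3.138, -0.0]
force: [0.2, 0.4, 0.5]
finger_gap: 0.0597
```

Request:
send_rows:
  targets:
    - [0,1,0,0,0.4]
    - [0,1,0,0,0.4]
    - [0,1,0,0,0.4]
    - [0,1,0,0,0.4]
    - [0,1,0,0,0.4]

```text
time: 9.98
position: [0.4693, -0.0156, 0.2956]
ee_rot: [-0.128, 3.139, 0.0]
force: [0.6, -0.5, 0.6]
finger_gap: 0.0596
```

Request:
send_rows:
  targets:
    - [0,1,0,0,0.4]
    - [0,1,0,0,0.4]
    - [0,1,0,0,0.4]
    - [0,1,0,0,0.4]
    - [0,1,0,0,0.4]

```text
time: 10.4
position: [0.4591, 0.109, 0.2956]
ee_rot: [-0.128, 3.139, 0.0]
force: [-0.0, -0.2, -0.6]
finger_gap: 0.0599
```

Request:
send_rows:
  targets:
    - [-0.8,0.9,0,0,0.4]
    - [-0.8,0.9,0,0,0.4]
    - [-0.8,0.9,0,0,0.4]
    - [-0.8,0.9,0,0,0.4]
    - [-0.8,0.9,0,0,0.4]

```text
time: 10.82
position: [0.5505, 0.2294, 0.2955]
ee_rot: [-0.129, 3.139, -0.0]
force: [1.1, -0.1, -0.1]
finger_gap: 0.0599
```

Request:
send_rows:
  targets:
    - [-0.7,0.9,0.6,0,0.4]
    - [-0.7,0.9,0.8,0,0.4]
    - [-0.7,0.9,0.8,0,0.4]
    - [-0.7,0.9,0.8,0,0.4]
    - [0,0.8,0.6,0,0.4]

```text
time: 11.23
position: [0.6123, 0.3443, 0.2016]
ee_rot: [0.127, -3.137, 0.002]
force: [-0.6, -0.5, -0.9]
finger_gap: 0.06
```

```bash
cat > chk.py <<'E'
from h import *
import sys
z=float(sys.argv[1]); tz=float(sys.argv[2])
d=capture('wrist');save(d,sys.argv[3]); o=get_obs();p=o['position']
from scipy.spatial.transform import Rotation as R
M=R.from_rotvec(o['ee_rot']).as_matrix(); print(p.round(4),M[:,0].round(3),o['time'],o['finger_gap'])
for ce,st in blue(d,200):
    q=onz(d,*ce,z); q[2]=tz; print(ce.round(0),st[2:],q[:2].round(4),'units',(M.T@(q-p)/.025).round(2))
E
python3 chk.py .095 .085 w6
```

```text
[0.6088 0.3479 0.1975] [-0.996 -0.085  0.01 ] 11.2833 0.05957557832563007
[188.  82.] [  40   40 1244] [0.5365 0.2945] units [ 3.02 -1.88  4.53]
[249. 192.] [  52   52 2083] [0.6127 0.3431] units [-0.18 -0.21  4.5 ]
```

Request:
send_rows:
  targets:
    - [-0.1,-0.18,0.6,0,0.4]
    - [0,0,0.6,0,0.4]
    - [0,0,0.4,0,0.4]
    - [0,0,0,0,0.4]
    - [0,0,0,0,0.4]

```text
time: 11.7
position: [0.6131, 0.3389, 0.1649]
ee_rot: [0.128, -3.137, 0.001]
force: [0.0, -0.7, 0.4]
finger_gap: 0.0599
```

```bash
python3 chk.py .095 .085 w7
```

```text
[0.6136 0.3392 0.1662] [-0.997 -0.082 -0.001] 11.75 0.059915746810409
[186.  81.] [  46   46 1661] [0.5365 0.2948] units [ 3.22 -1.52  3.25]
[257. 209.] [  60   59 2772] [0.6121 0.343 ] units [0.05 0.16 3.25]
```

View pics/w7.png

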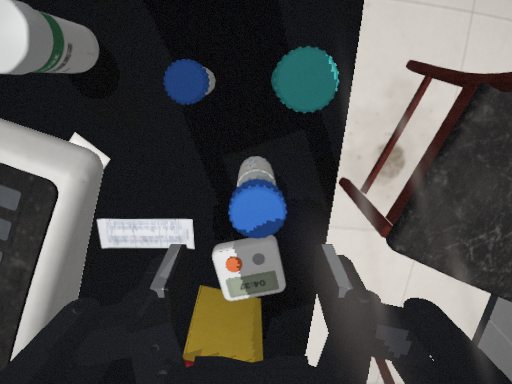

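The large blue cap is at (257,209), clear of its neighbours. Descend and grip.

Request:
send_rows:
  targets:
    - [0.05,0.16,0.9,0,0.4]
    - [0,0,0.9,0,0.4]
    - [0,0,0.9,0,0.4]
    - [0,0,0.5,0,0.4]
    - [0,0,0.05,0,0.4]

```text
time: 12.17
position: [0.6106, 0.3423, 0.0815]
ee_rot: [0.128, -3.134, 0.003]
force: [0.1, 0.4, -0.4]
finger_gap: 0.0592
```

Request:
send_rows:
  targets:
    - [0,0,0,0,0.4]
    - [0,0,0,0,-1]
    - [0,0,0,0,-1]
    - [0,0,0,0,-1]
    - [0,0,0,0,-1]

```text
time: 12.58
position: [0.6134, 0.3436, 0.0873]
ee_rot: [-0.128, 3.134, 0.003]
force: [-0.0, 0.2, 5.1]
finger_gap: 0.0348
```

Request:
send_rows:
  targets:
    - [0,0,0,0,-1]
    - [0,0,0,0,-1]
    - [0,0,0,0,-1]
    - [0,0,-0.4,0,-1]
    - [0,0,-0.8,0,-1]

```text
time: 13.0
position: [0.6099, 0.3422, 0.1111]
ee_rot: [0.128, -3.132, 0.004]
force: [-0.3, 1.1, -1.4]
finger_gap: 0.034
```

Request:
send_rows:
  targets:
    - [0,0,-1,0,-1]
    - [0,0,-1,0,-1]
    - [0,0,-1,0,-1]
    - [0,0,-1,0,-1]
    - [0,0,-1,0,-1]

```text
time: 13.42
position: [0.6115, 0.3429, 0.2405]
ee_rot: [0.129, -3.138, 0.0]
force: [0.3, 0.1, 0.3]
finger_gap: 0.0345
```

Request:
send_rows:
  targets:
    - [0.7,-0.9,-0.9,0,-1]
    - [0.8,-1,-0.9,0,-1]
    - [0.8,-1,-0.9,0,-1]
    - [0.8,-1,-0.9,0,-1]
    - [0.8,-1,0,0,-1]

```text
time: 13.83
position: [0.5248, 0.2123, 0.3355]
ee_rot: [-0.129, 3.13, 0.004]
force: [0.3, 0.2, 1.7]
finger_gap: 0.034
```

Request:
send_rows:
  targets:
    - [0.8,-1,0,0,-1]
    - [0.8,-1,0,0,-1]
    - [0.8,-1,0,0,-1]
    - [0.54,-1,0,0,-1]
    - [0,-1,0,0,-1]

```text
time: 14.25
position: [0.4592, 0.0816, 0.3306]
ee_rot: [-0.13, 3.138, 0.0]
force: [2.0, -0.2, -0.2]
finger_gap: 0.0345
```

Request:
send_rows:
  targets:
    - [0,-1,0,0,-1]
    - [0,-1,0,0,-1]
    - [0,-1,0,0,-1]
    - [0,-1,0,0,-1]
    - [0,-1,0,0,-1]

```text
time: 14.67
position: [0.4715, -0.0432, 0.3295]
ee_rot: [0.129, -3.139, -0.0]
force: [0.6, 0.9, -0.5]
finger_gap: 0.0345
```

Request:
send_rows:
  targets:
    - [0,-1,0,0,-1]
    - [0,-1,0,0,-1]
    - [0,-1,0,0,-1]
    - [0,-1,0,0,-1]
    - [0,-1,0,0,-1]

```text
time: 15.08
position: [0.4818, -0.1678, 0.3295]
ee_rot: [0.128, -3.139, -0.001]
force: [0.3, 0.6, -1.4]
finger_gap: 0.0342
```

Request:
send_rows:
  targets:
    - [0,-1,0,0,-1]
    - [0,-1,0,0,-1]
    - [0,-1,0,0,-1]
    - [0,-1,0,0,-1]
    - [0,-1,0,0,-1]

```text
time: 15.5
position: [0.4921, -0.2923, 0.3294]
ee_rot: [0.128, -3.139, -0.001]
force: [0.3, 0.2, 0.1]
finger_gap: 0.0347
```

Request:
send_rows:
  targets:
    - [0,-1,0,0,-1]
    - [0,-1,0,0,-1]
    - [0,-1,0,0,-1]
    - [0,-0.8,0,0,-1]
    - [0,-0.5,0,0,-1]

```text
time: 15.92
position: [0.5007, -0.4005, 0.3284]
ee_rot: [0.126, -3.138, -0.001]
force: [-0.7, 0.2, -0.8]
finger_gap: 0.0344
```

Request:
send_rows:
  targets:
    - [0,0,0.8,0,-1]
    - [0,0,1,0,-1]
    - [0,0,1,0,-1]
    - [0,0,0.8,0,-1]
    - [0,0,0,0,-1]

```text
time: 16.33
position: [0.4993, -0.3967, 0.2328]
ee_rot: [0.128, -3.131, -0.014]
force: [-0.6, 0.0, -1.7]
finger_gap: 0.0344
```

```bash
sleep 0; python3 chk.py .142 .134 w8; python3 - <<'E'
from h import *
o=get_obs();print(o['position'],o['ee_rot'])
E
```

```text
[ 0.5    -0.3973  0.2358] [-0.997 -0.082  0.005] 16.3833 0.03463221718463233
[426. 199.] [  56   53 2254] [ 0.4895 -0.2682] units [-0.02  5.16  4.1 ]
[481. 284.] [  75  151 6269] [ 0.5591 -0.1982] units [-3.03  7.72  4.1 ]
[251. 273.] [  84   90 6093] [ 0.5593 -0.391 ] units [-2.41  0.03  4.06]
[ 0.49998981 -0.39731834  0.23582815] [ 0.12817513 -3.13375375 -0.00871427]
```

View pics/w8.png

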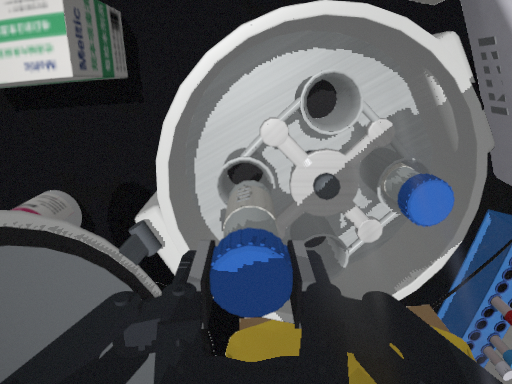

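Request:
send_rows:
  targets:
    - [-0.03,-0.12,0.4,0,-1]
    - [0,0,0.6,0,-1]
    - [0,0,0.6,0,-1]
    - [0,0,0.5,0,-1]
    - [0,0,0.3,0,-1]

```text
time: 16.8
position: [0.5023, -0.4015, 0.1788]
ee_rot: [-0.128, 3.139, -0.0]
force: [-0.0, 0.5, -1.1]
finger_gap: 0.0342
```

Request:
send_rows:
  targets:
    - [0,0,0.4,0,-1]
    - [0,0,0.4,0,-1]
    - [0,0,0.4,0,-1]
    - [0,0,0.2,0,-1]
    - [0,0,0,0,-1]

```text
time: 17.22
position: [0.5015, -0.4008, 0.1422]
ee_rot: [0.128, -3.137, -0.004]
force: [0.5, -0.1, -1.1]
finger_gap: 0.0345
```

Request:
send_rows:
  targets:
    - [0,0,0.12,0,-1]
    - [0,0,0.08,0,-1]
    - [0,0,0,0,-1]
    - [0,0,0,0,-1]
    - [0,0,0,0,-1]

```text
time: 17.63
position: [0.5024, -0.4015, 0.1398]
ee_rot: [-0.128, 3.138, -0.001]
force: [0.1, 0.4, -0.5]
finger_gap: 0.0343
```

Request:
send_rows:
  targets:
    - [0,0,0.1,0,-1]
    - [0,0,0.06,0,-1]
    - [0,0,0,0,-1]
    - [0,0,0,0,-1]
    - [0,0,0,0,-1]

```text
time: 18.05
position: [0.5022, -0.4014, 0.1354]
ee_rot: [-0.129, 3.139, -0.0]
force: [0.3, -0.5, 1.0]
finger_gap: 0.0345
```

Request:
send_rows:
  targets:
    - [0,0,0.05,0,-1]
    - [0,0,0,0,-1]
    - [0,0,0,0,-1]
    - [0,0,0,0,-1]
    - [0,0,0,0,-1]

```text
time: 18.47
position: [0.5025, -0.4017, 0.1352]
ee_rot: [-0.128, 3.138, -0.002]
force: [-1.3, -0.4, 5.5]
finger_gap: 0.034
```

Request:
send_rows:
  targets:
    - [0,0,0,0,0.2]
    - [0,0,0,0,0.2]
    - [0,0,0,0,0.2]
    - [0,0,-0.3,0,0.2]
    - [0,0,-0.6,0,0.2]

```text
time: 18.88
position: [0.501, -0.4002, 0.1537]
ee_rot: [0.128, -3.135, -0.007]
force: [-0.4, 0.1, -0.7]
finger_gap: 0.0515
```

Request:
send_rows:
  targets:
    - [0,0,-1,0,0.2]
    - [0,0,-1,0,0.2]
    - [0,0,-1,0,0.2]
    - [0,0,-1,0,0.2]
    - [0,0,-1,0,0.2]

```text
time: 19.3
position: [0.5021, -0.4012, 0.283]
ee_rot: [-0.129, 3.139, 0.0]
force: [-0.0, 0.4, -0.2]
finger_gap: 0.0513
```

```bash
python3 chk.py .142 .134 w9; python3 -c "
from h import *
print(get_obs()['joints'].round(3))
d=capture('top');cv2.imwrite('pics/t9.png',cv2.resize(d['img'][90:220,290:430,::-1],None,fx=3,fy=3))"
```

```text
[ 0.5033 -0.4024  0.2899] [-0.997 -0.082 -0.007] 19.35 0.05132925849198478
[250. 177.] [  44   46 1511] [ 0.5016 -0.4016] units [0.11 0.09 6.23]
[405. 177.] [  47   44 1543] [ 0.49   -0.2681] units [0.14 5.45 6.19]
[470. 259.] [  86  148 6149] [ 0.566  -0.1806] units [-3.18  8.69  6.19]
[-0.762  0.292  1.039  0.     1.8   -2.415]
```

View pics/w9.png

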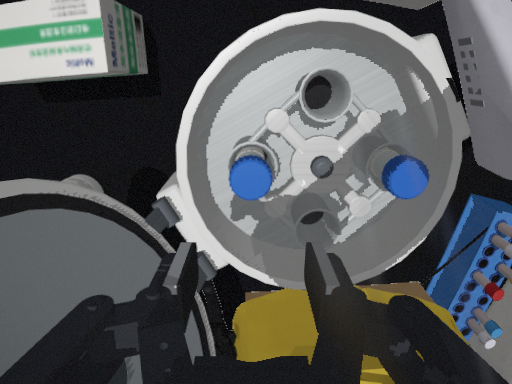

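Both large tubes are seated opposite each other at (250,177) and (405,177). Now turn a quarter and fetch small_tube_1.

Request:
send_rows:
  targets:
    - [0,0,-0.5,1,0.2]
    - [0,0,0,1,0.2]
    - [0,0,0,1,0.2]
    - [0,0,0,1,0.2]
    - [0,0,0,1,0.2]

```text
time: 19.82
position: [0.502, -0.4012, 0.2929]
ee_rot: [-0.813, -3.033, -0.002]
force: [0.8, -0.5, 0.2]
finger_gap: 0.0515
```

Request:
send_rows:
  targets:
    - [0,0,0,1,0.2]
    - [0,0,0,1,0.2]
    - [0,0,0,1,0.2]
    - [0,0,0,1,0.2]
    - [0,0,0,1,0.2]

```text
time: 20.23
position: [0.502, -0.4012, 0.2928]
ee_rot: [-1.673, -2.657, -0.001]
force: [0.1, 0.2, 0.1]
finger_gap: 0.0515
```

Request:
send_rows:
  targets:
    - [0,0,0,1,0.2]
    - [0,0,0,1,0.2]
    - [0,0,0,1,0.2]
    - [0,0,0,0.09,0.2]
    - [0,0,0,0,0.2]

```text
time: 20.65
position: [0.502, -0.4012, 0.2931]
ee_rot: [-2.125, -2.312, -0.0]
force: [0.1, 0.1, 0.1]
finger_gap: 0.0513
```

Request:
send_rows:
  targets:
    - [1,0,0,0,0.2]
    - [1,0,0,0,0.2]
    - [1,0,0,0,0.2]
    - [1,0,0,0,0.2]
    - [1,0,0,0,0.2]

```text
time: 21.07
position: [0.4916, -0.2757, 0.2936]
ee_rot: [-2.125, -2.313, -0.0]
force: [0.6, 1.1, -0.2]
finger_gap: 0.0517
```

Request:
send_rows:
  targets:
    - [1,0,0,0,0.2]
    - [1,0,0,0,0.2]
    - [1,0,0,0,0.2]
    - [1,0,0,0,0.2]
    - [1,0,0,0,0.2]

```text
time: 21.48
position: [0.4813, -0.151, 0.2938]
ee_rot: [-2.125, -2.313, -0.0]
force: [0.0, -0.4, -0.2]
finger_gap: 0.0512
```

Request:
send_rows:
  targets:
    - [1,0,0,0,0.2]
    - [1,0,0,0,0.2]
    - [1,0,0,0,0.2]
    - [1,0,0,0,0.2]
    - [1,0,0,0,0.2]

```text
time: 21.9
position: [0.4711, -0.0264, 0.2938]
ee_rot: [-2.125, -2.313, -0.0]
force: [0.6, 0.5, 0.9]
finger_gap: 0.0512
```

Request:
send_rows:
  targets:
    - [1,0,0,0,0.2]
    - [1,0,0,0,0.2]
    - [1,0,0,0,0.2]
    - [1,0,0,0,0.2]
    - [1,0,0,0,0.2]

```text
time: 22.32
position: [0.4609, 0.0981, 0.2939]
ee_rot: [-2.125, -2.314, -0.0]
force: [0.2, 0.5, 0.6]
finger_gap: 0.0514
```

Request:
send_rows:
  targets:
    - [1,0.5,0,0,0.2]
    - [1,0.5,0,0,0.2]
    - [1,0.5,0,0,0.2]
    - [1,0.5,0,0,0.2]
    - [1,0.5,0,0,0.2]

```text
time: 22.73
position: [0.5135, 0.228, 0.2938]
ee_rot: [-2.125, -2.314, 0.0]
force: [0.1, -0.8, 0.6]
finger_gap: 0.0513
```

Request:
send_rows:
  targets:
    - [1,0.5,0.8,0,0.2]
    - [1,0.5,0.8,0,0.2]
    - [0.5,0.13,0.8,0,0.2]
    - [0,0,0.8,0,0.2]
    - [0,0,0.8,0,0.2]

```text
time: 23.15
position: [0.5362, 0.2923, 0.1922]
ee_rot: [-2.123, -2.315, 0.002]
force: [0.2, -1.1, -0.4]
finger_gap: 0.0516
```

Request:
send_rows:
  targets:
    - [0,0,0,0,0.2]
    - [0,0,0,0,0.2]
    - [0,0,0,0,0.2]
    - [0,0,0,0,0.2]
    - [0,0,0,0,0.2]

```text
time: 23.57
position: [0.5373, 0.2913, 0.1964]
ee_rot: [2.128, 2.309, 0.006]
force: [-1.3, 0.6, 0.9]
finger_gap: 0.0513
```

```bash
python3 chk.py .074 .073 w10
```

```text
[0.5372 0.2913 0.196 ] [-0.082  0.997  0.001] 23.6167 0.051320935150105815
[249. 186.] [  38   38 1097] [0.5369 0.2911] units [-0.01 -0.03  4.92]
[138. 239.] [  38   36 1010] [0.4458 0.2362] units [-1.9  -3.84  4.91]
```

View pics/w10.png

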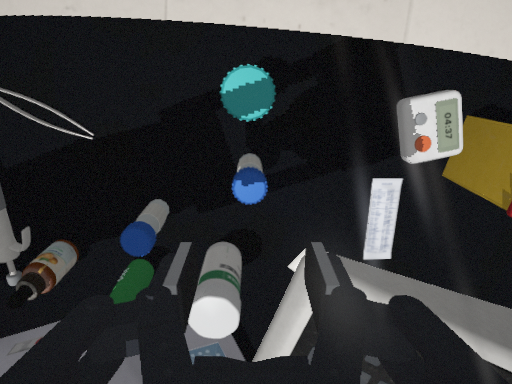

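The small cap is at (249,186), centred. The canister at (218,290) is well clear of the finger paths.

Request:
send_rows:
  targets:
    - [0,0,1,0,0.2]
    - [0,0,1,0,0.2]
    - [0,0,1,0,0.2]
    - [0,0,1,0,0.2]
    - [0,0,0.6,0,0.2]

```text
time: 24.03
position: [0.5355, 0.2907, 0.0768]
ee_rot: [-2.128, -2.31, 0.004]
force: [-0.7, 0.4, -1.0]
finger_gap: 0.0515
```

Request:
send_rows:
  targets:
    - [0,0,0.32,0,0.2]
    - [0,0,0,0,0.2]
    - [0,0,0,0,0.2]
    - [0,0,0,0,-1]
    - [0,0,0,0,-1]

```text
time: 24.45
position: [0.5377, 0.2918, 0.0734]
ee_rot: [2.128, 2.309, 0.006]
force: [-0.4, 0.4, 1.8]
finger_gap: 0.0281
```

Request:
send_rows:
  targets:
    - [0,0,0,0,-1]
    - [0,0,0,0,-1]
    - [0,0,0,0,-1]
    - [0,0,0,0,-1]
    - [0,0,0,0,-1]

```text
time: 24.87
position: [0.5376, 0.2918, 0.0734]
ee_rot: [2.128, 2.309, 0.006]
force: [-0.5, -1.6, 6.5]
finger_gap: 0.025
```

Request:
send_rows:
  targets:
    - [0,0,-0.3,0,-1]
    - [0,0,-0.6,0,-1]
    - [0,0,-1,0,-1]
    - [0,0,-1,0,-1]
    - [0,0,-1,0,-1]

```text
time: 25.28
position: [0.5361, 0.291, 0.1693]
ee_rot: [-2.128, -2.31, 0.002]
force: [1.0, -0.2, -0.8]
finger_gap: 0.0255
```

Request:
send_rows:
  targets:
    - [0,0,-1,0,-1]
    - [0,0,-1,0,-1]
    - [0,0,-1,0,-1]
    - [0,0,-1,0,-1]
    - [0,0,0,0,-1]

```text
time: 25.7
position: [0.5382, 0.292, 0.2759]
ee_rot: [2.125, 2.307, 0.017]
force: [0.6, -0.6, 0.3]
finger_gap: 0.0251
```

```bash
python3 chk.py .074 .073 w11
```

```text
[0.5377 0.2917 0.273 ] [-0.082  0.997  0.003] 25.75 0.02505341764602139
[158. 207.] [ 29  29 631] [0.4453 0.2355] units [-1.96 -3.92  7.96]
[251. 268.] [  59   67 3230] [0.5509 0.1681] units [-4.99  0.06  7.99]
```

Request:
send_rows:
  targets:
    - [-1,-0.5,-0.8,0,-1]
    - [-1,-0.5,-0.8,0,-1]
    - [-1,-0.5,0,0,-1]
    - [-1,-0.5,0,0,-1]
    - [-1,-0.5,0,0,-1]

```text
time: 26.17
position: [0.4834, 0.1604, 0.3073]
ee_rot: [-2.128, -2.31, 0.002]
force: [0.6, 0.1, 0.0]
finger_gap: 0.0253
```

Request:
send_rows:
  targets:
    - [-1,0,0,0,-1]
    - [-1,0,0,0,-1]
    - [-1,0,0,0,-1]
    - [-1,0,0,0,-1]
    - [-1,0,0,0,-1]

```text
time: 26.58
position: [0.4939, 0.0358, 0.3068]
ee_rot: [-2.127, -2.309, 0.003]
force: [0.1, 0.4, -1.0]
finger_gap: 0.025
```

Request:
send_rows:
  targets:
    - [-1,0,0,0,-1]
    - [-1,0,0,0,-1]
    - [-1,0,0,0,-1]
    - [-1,0,0,0,-1]
    - [-1,0,0,0,-1]

```text
time: 27.0
position: [0.5042, -0.0887, 0.3068]
ee_rot: [-2.127, -2.308, 0.002]
force: [0.5, 0.3, -0.2]
finger_gap: 0.0253
```

Request:
send_rows:
  targets:
    - [-1,0,0,0,-1]
    - [-1,0,0,0,-1]
    - [-1,0,0,0,-1]
    - [-1,0,0,0,-1]
    - [-1,0,0,0,-1]

```text
time: 27.42
position: [0.5145, -0.2132, 0.3066]
ee_rot: [-2.127, -2.308, 0.001]
force: [0.7, -0.5, -0.1]
finger_gap: 0.0252
```

Request:
send_rows:
  targets:
    - [-1,0.3,0,0,-1]
    - [-1,0.4,0,0,-1]
    - [-1,0.4,0,0,-1]
    - [-1,0.4,0,0,-1]
    - [-0.75,0.0,0,0,-1]

```text
time: 27.83
position: [0.5629, -0.329, 0.3052]
ee_rot: [-2.126, -2.307, 0.0]
force: [-0.6, 0.8, -0.6]
finger_gap: 0.0251
```

Request:
send_rows:
  targets:
    - [0,0,0.8,0,-1]
    - [0,0,0.8,0,-1]
    - [0,0,0.8,0,-1]
    - [0,0,0.4,0,-1]
    - [0,0,0,0,-1]

```text
time: 28.25
position: [0.5605, -0.3264, 0.2331]
ee_rot: [-2.123, -2.303, 0.002]
force: [-0.4, 0.1, -1.6]
finger_gap: 0.0254
```

Request:
send_rows:
  targets:
    - [0,0,0,0,-1]
    - [0,0,0,0,-1]
    - [0,0,0,0,-1]
    - [0,0,0,0,-1]
    - [0,0,0,0,-1]

```text
time: 28.67
position: [0.5625, -0.3277, 0.2399]
ee_rot: [2.127, 2.309, 0.001]
force: [-0.4, 0.6, 1.0]
finger_gap: 0.0249
```

```bash
python3 chk.py .142 .121 w12;python3 -c "
from h import *
d=capture('wrist')
for p in((.5632,-.327),(.4278,-.339)): print(proj(d,(*p,.104)))"
```

```text
[ 0.5624 -0.3276  0.2396] [-0.082  0.997 -0.001] 28.7167 0.02534669461152977
[151. 103.] [  59   57 2534] [ 0.4905 -0.2667] units [ 2.67 -2.67  4.74]
[251. 268.] [  59   66 3172] [ 0.568  -0.3878] units [-2.41  0.02  4.75]
[166. 273.] [  46   48 1593] [ 0.5008 -0.3989] units [-2.64 -2.7   4.74]
[251.04428356 179.80237673]
[ 92.04101514 181.02828979]
```

View pics/w12.png

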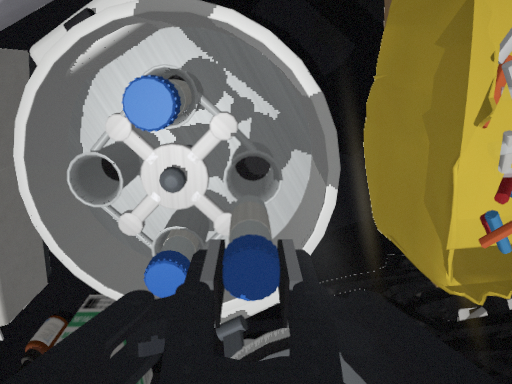

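The far mouth is at (253,176) and the held cap is centred on column 251, so about 1.6 mm of correction. Lower it.

Request:
send_rows:
  targets:
    - [0.04,0.06,0.6,0,-1]
    - [0,0,0.6,0,-1]
    - [0,0,0.6,0,-1]
    - [0,0,0.6,0,-1]
    - [0,0,0.6,0,-1]

```text
time: 29.18
position: [0.5636, -0.3264, 0.1631]
ee_rot: [2.128, 2.31, 0.0]
force: [-0.3, -0.7, 0.4]
finger_gap: 0.0253
```

Request:
send_rows:
  targets:
    - [0,0,0.4,0,-1]
    - [0,0,0.4,0,-1]
    - [0,0,0.4,0,-1]
    - [0,0,0,0,-1]
    - [0,0,0,0,-1]

```text
time: 29.6
position: [0.5634, -0.3263, 0.1331]
ee_rot: [-2.128, -2.31, 0.0]
force: [-0.4, -0.5, -0.4]
finger_gap: 0.0251
```

Request:
send_rows:
  targets:
    - [0,0,0.2,0,-1]
    - [0,0,0.1,0,-1]
    - [0,0,0,0,-1]
    - [0,0,0,0,-1]
    - [0,0,0,0,-1]

```text
time: 30.02
position: [0.5637, -0.3265, 0.1264]
ee_rot: [2.128, 2.31, 0.0]
force: [0.6, -0.0, 0.3]
finger_gap: 0.025
```

Request:
send_rows:
  targets:
    - [0,0,0.1,0,-1]
    - [0,0,0.06,0,-1]
    - [0,0,0,0,-1]
    - [0,0,0,0,-1]
    - [0,0,0,0,-1]

```text
time: 30.43
position: [0.5635, -0.3263, 0.122]
ee_rot: [-2.129, -2.31, -0.0]
force: [0.3, -0.1, 0.3]
finger_gap: 0.0255
```

Request:
send_rows:
  targets:
    - [0,0,0.04,0,-1]
    - [0,0,0,0,-1]
    - [0,0,0,0,-1]
    - [0,0,0,0,-1]
    - [0,0,0,0,-1]

```text
time: 30.85
position: [0.5637, -0.3265, 0.1215]
ee_rot: [2.128, 2.31, 0.0]
force: [-0.8, 0.1, 3.1]
finger_gap: 0.0249
```

Request:
send_rows:
  targets:
    - [0,0,0,0,0.1]
    - [0,0,0,0,0.1]
    - [0,0,0,0,0.1]
    - [0,0,-0.3,0,0.1]
    - [0,0,-0.6,0,0.1]

```text
time: 31.27
position: [0.5623, -0.3255, 0.1411]
ee_rot: [-2.125, -2.306, 0.001]
force: [-0.2, -0.0, -0.5]
finger_gap: 0.0471
```

Request:
send_rows:
  targets:
    - [0,0,-1,0,0.1]
    - [0,0,-1,0,0.1]
    - [0,0,-1,0,0.1]
    - [0,0,-1,0,0.1]
    - [0,0,-1,0,0.1]

```text
time: 31.68
position: [0.5634, -0.3262, 0.2703]
ee_rot: [2.129, 2.31, 0.0]
force: [-1.0, -0.0, 0.4]
finger_gap: 0.0471
```

```bash
python3 chk.py .122 .121 w13
```

```text
[ 0.5648 -0.3273  0.2772] [-0.082  0.997 -0.007] 31.7333 0.046790733031632184
[161. 102.] [  51   49 1951] [ 0.4854 -0.2685] units [ 2.65 -3.03  6.2 ]
[249. 177.] [ 32  33 830] [ 0.5623 -0.3273] units [ 0.06 -0.16  6.25]
[168. 250.] [ 35  38 617] [ 0.4911 -0.4052] units [-2.82 -3.25  6.24]
```

Request:
send_rows:
  targets:
    - [0.8,-0.6,-0.8,0,0.2]
    - [1,-0.6,0,0,0.2]
    - [1,-0.6,0,0,0.2]
    - [1,-0.6,0,0,0.2]
    - [1,-0.48,0,0,0.2]

```text
time: 32.15
position: [0.4808, -0.2117, 0.2889]
ee_rot: [2.129, 2.309, 0.0]
force: [0.1, 0.6, 0.4]
finger_gap: 0.0514
```

Request:
send_rows:
  targets:
    - [1,0,0,0,0.2]
    - [1,0,0,0,0.2]
    - [1,0,0,0,0.2]
    - [1,0,0,0,0.2]
    - [1,0,0,0,0.2]

```text
time: 32.57
position: [0.4713, -0.0869, 0.2889]
ee_rot: [2.129, 2.31, 0.001]
force: [0.2, 0.5, -0.7]
finger_gap: 0.0514
```

Request:
send_rows:
  targets:
    - [1,0,0,0,0.2]
    - [1,0,0,0,0.2]
    - [1,0,0,0,0.2]
    - [1,0,0,0,0.2]
    - [1,0,0,0,0.2]

```text
time: 32.98
position: [0.4611, 0.0377, 0.2889]
ee_rot: [2.128, 2.31, 0.001]
force: [0.3, -0.3, -0.2]
finger_gap: 0.0516
```

Request:
send_rows:
  targets:
    - [1,0,0,0,0.2]
    - [1,0,0,0,0.2]
    - [1,0,0,0,0.2]
    - [1,0,0,0,0.2]
    - [1,0,0,0,0.2]

```text
time: 33.4
position: [0.4509, 0.1623, 0.2889]
ee_rot: [2.128, 2.31, 0.001]
force: [0.2, 0.0, 0.8]
finger_gap: 0.0513
```

Request:
send_rows:
  targets:
    - [1,0,0.5,0,0.2]
    - [1,0,1,0,0.2]
    - [1,0,1,0,0.2]
    - [0,0,1,0,0.2]
    - [0,0,0,0,0.2]

```text
time: 33.82
position: [0.4418, 0.2359, 0.1951]
ee_rot: [-2.122, -2.31, 0.016]
force: [-1.1, -0.5, -0.9]
finger_gap: 0.051
```

Request:
send_rows:
  targets:
    - [0,0,0,0,0.2]
    - [0,0,0,0,0.2]
    - [0,0,0,0,0.2]
    - [0,0,0,0,0.2]
    - [0,0,0,0,0.2]

```text
time: 34.23
position: [0.4461, 0.2356, 0.2029]
ee_rot: [2.129, 2.308, 0.005]
force: [0.5, 0.1, 0.1]
finger_gap: 0.0515
```

```bash
python3 chk.py .074 .073 w14; python3 -c "
import cv2,numpy as np
a=cv2.imread('pics/w13.png');b=cv2.imread('pics/w14.png');cv2.imwrite('pics/c.png',cv2.resize(np.hstack([a,b]),(800,300)))"
```

```text
[0.4459 0.2356 0.2025] [-0.081  0.997  0.001] 34.2833 0.051123882257318974
[248. 184.] [  36   37 1044] [0.445 0.235] units [-0.03 -0.05  5.18]
```

View pics/c.png

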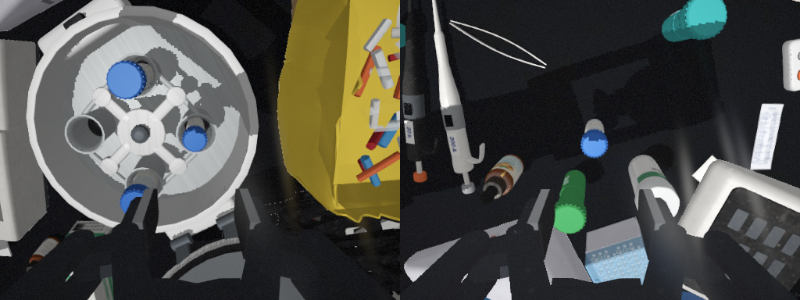

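Left picture: the small tube is seated in the far bucket. Right picture: small_tube_2's cap at (593,145) of the mosaic, centred. Descend and grip.

Request:
send_rows:
  targets:
    - [-0.03,-0.04,1,0,0.2]
    - [0,0,1,0,0.2]
    - [0,0,1,0,0.2]
    - [0,0,1,0,0.2]
    - [0,0,0.8,0,0.2]

```text
time: 34.7
position: [0.4439, 0.2346, 0.0797]
ee_rot: [-2.129, -2.31, 0.001]
force: [-0.4, 0.5, -0.5]
finger_gap: 0.0514
```

Request:
send_rows:
  targets:
    - [0,0,0.38,0,0.2]
    - [0,0,0,0,0.2]
    - [0,0,0,0,0.2]
    - [0,0,0,0,-1]
    - [0,0,0,0,-1]

```text
time: 35.12
position: [0.4456, 0.2355, 0.0736]
ee_rot: [2.128, 2.309, 0.006]
force: [0.1, -0.1, -0.4]
finger_gap: 0.0278
```

Request:
send_rows:
  targets:
    - [0,0,0,0,-1]
    - [0,0,0,0,-1]
    - [0,0,0,0,-1]
    - [0,0,0,0,-1]
    - [0,0,0,0,-1]

```text
time: 35.53
position: [0.4456, 0.2356, 0.0738]
ee_rot: [2.128, 2.309, 0.006]
force: [-1.6, -0.6, 6.9]
finger_gap: 0.0252
```

Request:
send_rows:
  targets:
    - [0,0,-0.3,0,-1]
    - [0,0,-0.6,0,-1]
    - [0,0,-1,0,-1]
    - [0,0,-1,0,-1]
    - [0,0,-1,0,-1]

```text
time: 35.95
position: [0.4438, 0.2349, 0.1701]
ee_rot: [-2.128, -2.31, 0.001]
force: [0.8, 0.0, -0.8]
finger_gap: 0.0249
```

Request:
send_rows:
  targets:
    - [0,0,-1,0,-1]
    - [0,0,-1,0,-1]
    - [0,0,-1,0,-1]
    - [0,0,-1,0,-1]
    - [0,0,-1,0,-1]

```text
time: 36.37
position: [0.4439, 0.2349, 0.2956]
ee_rot: [2.129, 2.31, 0.0]
force: [0.5, -0.5, -0.1]
finger_gap: 0.0247
```

```bash
python3 chk.py .074 .073 w15
```

```text
[0.4457 0.2355 0.3018] [-0.082  0.997  0.003] 36.4167 0.024531636806080087
[251. 267.] [  58   67 3183] [0.4555 0.0987] units [-5.52 -0.15  9.14]
[347. 373.] [ 14  22 237] [ 0.6081 -0.0692] units [-12.71   5.38   9.17]
```

Request:
send_rows:
  targets:
    - [-1,-0.5,-0.3,0,-1]
    - [-1,-0.5,0,0,-1]
    - [-1,-0.5,0,0,-1]
    - [-1,-0.5,0,0,-1]
    - [-1,-0.54,0,0,-1]

```text
time: 36.83
position: [0.3904, 0.1042, 0.3014]
ee_rot: [2.128, 2.311, -0.0]
force: [1.0, -0.9, 0.3]
finger_gap: 0.0251
```

Request:
send_rows:
  targets:
    - [-1,0,0,0,-1]
    - [-1,0,0,0,-1]
    - [-1,0,0,0,-1]
    - [-1,0,0,0,-1]
    - [-1,0,0,0,-1]

```text
time: 37.25
position: [0.401, -0.0205, 0.3016]
ee_rot: [2.128, 2.31, 0.0]
force: [-0.0, 0.4, -0.3]
finger_gap: 0.0251
```

Request:
send_rows:
  targets:
    - [-1,0,0,0,-1]
    - [-1,0,0,0,-1]
    - [-1,0,0,0,-1]
    - [-1,0,0,0,-1]
    - [-1,0,0,0,-1]

```text
time: 37.67
position: [0.4113, -0.1451, 0.3015]
ee_rot: [2.129, 2.31, 0.0]
force: [0.1, 0.4, 0.4]
finger_gap: 0.0248
```

Request:
send_rows:
  targets:
    - [-1,0,0,0,-1]
    - [-1,0,0,0,-1]
    - [-1,0,0,0,-1]
    - [-1,0,0,0,-1]
    - [-1,0,0,0,-1]

```text
time: 38.08
position: [0.4215, -0.2697, 0.3014]
ee_rot: [-2.129, -2.31, -0.0]
force: [0.7, 0.6, -0.8]
finger_gap: 0.0251
```

Request:
send_rows:
  targets:
    - [-1,0,0,0,-1]
    - [-1,0,0,0,-1]
    - [-0.8,0,0.6,0,-1]
    - [0,0,1,0,-1]
    - [0,0,1,0,-1]

```text
time: 38.5
position: [0.4276, -0.3398, 0.2362]
ee_rot: [2.13, 2.307, -0.0]
force: [-0.4, -0.3, -0.7]
finger_gap: 0.0249
```

Request:
send_rows:
  targets:
    - [0,0,0,0,-1]
    - [0,0,0,0,-1]
    - [0,0,0,0,-1]
    - [0,0,0,0,-1]
    - [0,0,0,0,-1]

```text
time: 38.92
position: [0.4283, -0.3387, 0.239]
ee_rot: [2.125, 2.308, -0.0]
force: [0.3, 0.1, -0.2]
finger_gap: 0.0247
```

```bash
python3 chk.py .142 .121 w16;python3 -c "
from h import *
d=capture('wrist')
print(proj(d,(.4278,-.3385,.104)))"
```

```text
[ 0.4281 -0.3386  0.2386] [-0.082  0.997 -0.003] 38.9667 0.025012244667699867
[350. 102.] [  59   57 2563] [ 0.4902 -0.2666] units [2.68 2.7  4.71]
[416. 187.] [  39   36 1018] [ 0.55   -0.3216] units [0.29 4.9  4.72]
[251. 267.] [  59   67 3197] [ 0.4338 -0.3983] units [-2.39  0.02  4.71]
[336. 273.] [  47   47 1602] [ 0.5028 -0.3988] units [-2.63  2.77  4.72]
[249.40193844 180.38176747]
```

View pics/w16.png

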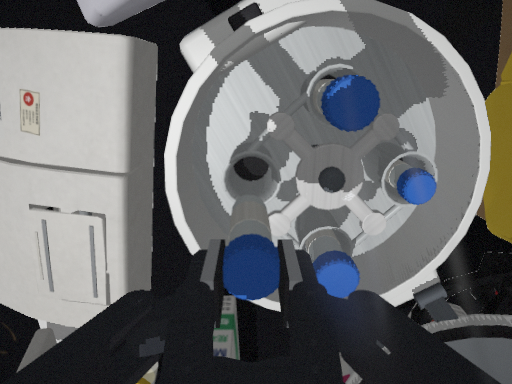

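The near mouth is at (252,175), under the tube, and the analyzer's edge at column 155 is clear. Lower it.

Request:
send_rows:
  targets:
    - [0.04,0.02,0.6,0,-1]
    - [0,0,0.6,0,-1]
    - [0,0,0.6,0,-1]
    - [0,0,0.6,0,-1]
    - [0,0,0.6,0,-1]

```text
time: 39.43
position: [0.4283, -0.3374, 0.1617]
ee_rot: [2.127, 2.309, 0.0]
force: [-0.5, -0.0, -0.5]
finger_gap: 0.025
```

Request:
send_rows:
  targets:
    - [0,0,0.4,0,-1]
    - [0,0,0.4,0,-1]
    - [0,0,0.4,0,-1]
    - [0,0,0.2,0,-1]
    - [0,0,0.1,0,-1]

```text
time: 39.85
position: [0.4278, -0.337, 0.1232]
ee_rot: [-2.128, -2.31, -0.0]
force: [-0.4, -0.4, -0.7]
finger_gap: 0.0251
```

Request:
send_rows:
  targets:
    - [0,0,0.08,0,-1]
    - [0,0,0.04,0,-1]
    - [0,0,0,0,-1]
    - [0,0,0,0,-1]
    - [0,0,0,0,-1]

```text
time: 40.27
position: [0.4282, -0.3376, 0.1219]
ee_rot: [2.128, 2.309, -0.0]
force: [-0.5, -0.2, 1.7]
finger_gap: 0.0253
```

Request:
send_rows:
  targets:
    - [0,0,0.04,0,-1]
    - [0,0,0.02,0,-1]
    - [0,0,0,0,-1]
    - [0,0,0,0,-1]
    - [0,0,0,0,-1]

```text
time: 40.68
position: [0.4284, -0.338, 0.1218]
ee_rot: [2.127, 2.308, -0.001]
force: [-3.0, 0.8, 7.6]
finger_gap: 0.0247
```

Request:
send_rows:
  targets:
    - [0,0,0,0,0.1]
    - [0,0,0,0,0.1]
    - [0,0,0,0,0.1]
    - [0,0,-0.3,0,0.1]
    - [0,0,-0.6,0,0.1]

```text
time: 41.1
position: [0.4268, -0.336, 0.1397]
ee_rot: [-2.125, -2.306, -0.001]
force: [0.9, 0.2, -0.8]
finger_gap: 0.0469
```

Request:
send_rows:
  targets:
    - [0,0,-1,0,0.1]
    - [0,0,-1,0,0.1]
    - [0,0,-1,0,0.1]
    - [0,0,-1,0,0.1]
    - [0,0,-1,0,0.1]

```text
time: 41.52
position: [0.4279, -0.3371, 0.2685]
ee_rot: [2.129, 2.31, 0.0]
force: [-0.2, -0.6, 0.4]
finger_gap: 0.0472
```

Request:
send_rows:
  targets:
    - [0.6,0.6,-1,0,0.1]
    - [0.6,0.6,-0.6,0,0.1]
    - [0.6,0.6,0,0,0.1]
    - [0,0,0,0,0.1]
    - [0,0,0,0,0.1]

```text
time: 41.93
position: [0.4695, -0.2881, 0.3073]
ee_rot: [2.126, 2.312, -0.0]
force: [0.2, -0.6, -0.4]
finger_gap: 0.0472
```

Request:
send_rows:
  targets:
    - [0,0,0,0,0.1]
    - [0,0,0,0,0.1]
    - [0,0,0,0,0.1]
    - [0,0,0,0,0.1]
    - [0,0,0,0,0.1]

```text
time: 42.35
position: [0.4687, -0.2891, 0.3068]
ee_rot: [-2.129, -2.309, 0.0]
force: [0.6, -0.5, -0.8]
finger_gap: 0.0469
```

```bash
python3 chk.py .142 .134 w17; python3 chk.py .122 .134 w17; python3 - <<'E'
from h import *
import pickle
s=capture('scene')['img'];w=cv2.imread('pics/w17.png')[:,:,::-1]
t=capture('top')['img']
A=cv2.resize(w,(440,330));B=cv2.resize(s[120:270,170:330],(360,330)); C=cv2.resize(t[60:260,110:430],(430,269))
m=np.zeros((600,800,3),np.uint8);m[:330,:440]=A;m[:330,440:]=B;m[330:599,:430]=C
cv2.imwrite('pics/f.png',m[:,:,::-1])
E
```

```text
[ 0.4688 -0.2891  0.3069] [-0.081  0.997  0.   ] 42.4 0.04699024029522216
[446.  10.] [ 148   31 2188] [ 0.6209 -0.1346] units [5.66 6.56 6.91]
[276. 149.] [  40   43 1340] [ 0.4904 -0.2668] units [0.82 0.94 6.91]
[207. 208.] [ 28  28 609] [ 0.4303 -0.3291] units [-1.47 -1.66  6.91]
[338. 208.] [ 29  29 632] [ 0.5555 -0.3187] units [-1.47  3.36  6.91]
[274. 277.] [  36   37 1069] [ 0.5019 -0.4002] units [-4.54  0.96  6.91]
[ 0.4689 -0.289   0.3069] [-0.081  0.997  0.   ] 42.45 0.046739861883185574
[446.  10.] [ 149   31 2209] [ 0.6319 -0.1297] units [5.82 7.02 6.92]
[276. 149.] [  41   43 1338] [ 0.4923 -0.2708] units [0.65 0.99 6.92]
[207. 208.] [ 28  28 614] [ 0.428  -0.3373] units [-1.8  -1.78  6.92]
[338. 208.] [ 29  29 627] [ 0.5617 -0.3263] units [-1.79  3.58  6.92]
[274. 277.] [  35   37 1065] [ 0.5046 -0.4132] units [-5.07  1.02  6.92]
```

View pics/f.png

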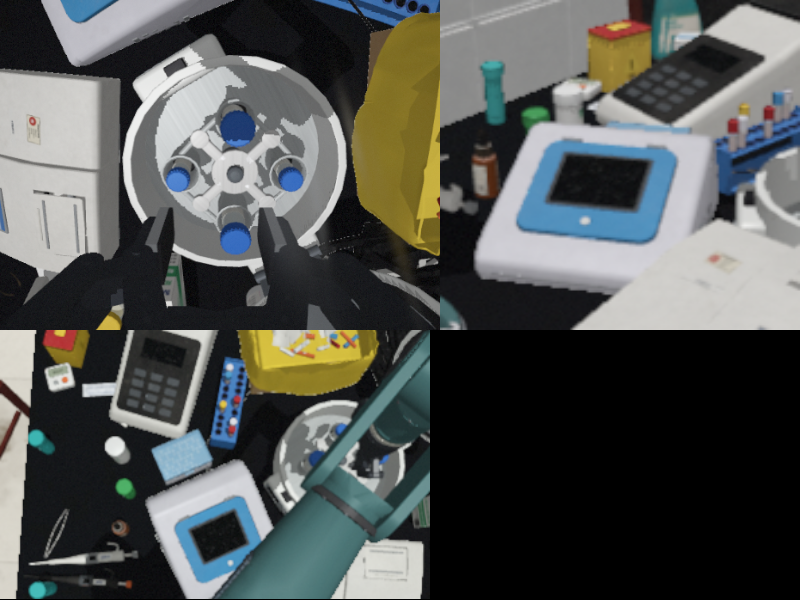

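All four caps sit at the expected seated heights and positions, and the other objects are untouched. I'm handing in.

```bash
python3 -c "
from bench import hand_in
print(hand_in())"
```

```text
the job is handed in; nothing more can be done
None
```

All four blue-capped tubes are standing in the rotor buckets. The two large ones face each other in the left and right buckets, and the two small ones in the far and near buckets. I handed the job in at about 42 s.

- **Seating:** each tube was lowered until the floor pushed back, at 3 to 8 N. That happened at the gripper heights expected for a floor 48 mm above the bench (about 134 mm for the large tubes, 121 mm for the small).
- **Positions:** in the last wrist view all four tubes looked upright. The opposite caps were about 134 mm apart, against the nominal 136 mm, which is within the calibration error.
- **Other objects:** the canister, dropper bottle, and green and turquoise look-alikes look unmoved in the final top and scene pictures, judged by eye. The gripper finished open, clear above the rotor.
- **Disagreements:** bucket positions differed by 1–2 mm between camera views. I corrected for this while lowering, and no check failed.

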